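# Shut and bolt the board test fixture

## Task

Get the display board ready for its test: press the blue lid of the test fixture fully shut with a fingertip, then bolt it: hold the yellow spring catch down with one fingertip while the other pushes the bolt by its red tab fully home over the lid's tongue, and let the catch spring back up so that it locks the bolt. Only touch and push: do not pinch the bolt's tab, force the bolt or lift the lid or anything else, and leave the board in its nest and the other things on the bench where they are.

Things in the scene. Friction and masses are not known exactly. Their poses are not given: they have to be found in the camera images.
- fixture: Test fixture for display boards, fixed to the bench: grey enclosure with aluminium deck 34 mm up, footprint x -141..121, y +-111 mm. Origin on the bench; x runs from the catch (robot's side) to the lid's hinge, y along the bolt towards locked; yaw within 0.3 rad. From near to far: yellow catch plate, steel bolt with red tab, blue lid. Catch hinge posts 70 mm high at x -130, y -70 and 8.
- lid (a joint): Blue lid with clear window, 180 mm wide (y): 0 = shut, grows as it opens, rad; starts 0.45 to 0.8. Hinge along y at fixture x 95, z 53 mm; shut, it covers x -35 to 90, top at z 56. Friction hinge: stays where left; 1 to 3 N on the front rail moves it. A steel tongue (y 55..71) projects from its front edge to x -91, 12 mm lower than the lid's top, and lies under the bolt's path when shut.
- lid_front (a point): Middle of the top of the lid's front rail, on the black press strip (rail 26 mm wide); 117 mm from the hinge axis. It swings with the lid; shut it is at fixture x -22, y 0, z 56 mm.
- bolt (a joint): Slide of the bolt along fixture +y, m: 0 = withdrawn (start), 0.030 = end stop. Home, over the lid's tongue: 0.027 to 0.030. About 2 N moves it with the catch down; with the catch up it has 3 mm play at each end. With the lid not shut, tongue and bolt block each other.
- bolt_tab: Red upright thumb tab on the bolt, 24 mm across (x), 8 mm thick (y), top 88 mm above the bench, origin 37.5 mm below the middle of its top; axes as the fixture's. At bolt = 0: fixture x -75, y -30 mm. Behind it (-y) there is room down to the bolt bar, whose top is at 54 mm; a guide 61 mm high begins 48 mm behind its rear face. Lid's front edge: 28 mm beyond it in x.
- catch (a joint): Spring catch, rad: 0 = up (locks the bolt at either end of its travel), 0.28 = fully down; the bolt is free from about 0.16 on. Springs up when let go, but enters its notch only with the bolt at either end. Hinge along its edge nearer the robot (fixture x -130, z 64 mm): its other edge goes down.
- catch_plate: Yellow ribbed press plate of the catch, fixture x -129 to -94 and, along the bolt, y -66 to 4 mm; flat top 68 mm above the bench when up. Origin on its hinge line, axes as the fixture's. Pressed 22 mm from the hinge line it goes down 6 mm in all, pushing back 1.5 N at the top to 5 N at the bottom. Its middle line is 36 mm from the tab's; a fingertip may slide along it.
- plate_mid (a point): Middle of the top of the catch plate: when up at fixture x -111.5, y -31, z 68 mm.
- board: Green display board lying in the fixture's nest under the lid, 49 x 94 x 6 mm, underside 38 mm above the bench; origin under its middle. Loose; 6 mm clear of the shut lid.
- marker_black: Bystander: black marker pen, 136 mm long and 14 thick, lying. Origin under its middle.
- cutters: Bystander: flush cutters with orange grips, 43 x 121 x 10 mm, lying flat. Origin under its middle.
- screwdriver_red: Bystander: screwdriver with a red handle, 165 mm long and 21 thick, lying. Origin under its middle.
- spare_board: Bystander: second green display board, 49 x 94 x 6 mm, lying flat on the bench. Origin under its middle.
- nest (a point): Middle of the nest's floor in the fixture, under the board (fixture x 30, y 0, z 38 mm).
Not all that is in view belongs to the job. What is shaped like the board but purple is not meant.

How it is judged (in metres and radians):
On the way, in this order (a step that is already met when the one before it is completed fails the run):
1. The lid is pressed fully shut while the bolt is still withdrawn (value of joint lid below 0.03 rad and value of joint bolt below 0.006 m), for 0.2 s.
2. With the catch held down by a fingertip, a fingertip pushes the bolt across (value of joint catch above 0.13 rad and value of joint bolt between 0.008 and 0.027 m and value of joint lid below 0.03 rad and contact force between the fingers and catch_plate above 0.5 N and contact force between the fingers and bolt_tab above 0.3 N).
3. The bolt is home and the catch has sprung up into its notch (value of joint bolt above 0.0255 m and value of joint catch below 0.05 rad and value of joint lid below 0.03 rad), for 0.2 s.
At the end, for the whole second after the job is handed in: The lid is shut (within 0.03 rad), the bolt is home (at least 25.5 mm of its 30 mm travel), the catch is up (within 0.05 rad) in its notch, and the board lies at rest in its nest (within 6 mm) (all of step 3 and linear speed of board below 0.02 m/s and horizontal distance between board and nest below 0.006 m and z of board in the frame of fixture below 0.042 m); the robot touches nothing.
It fails at once if The board leaves its nest (z of board in the frame of fixture above 0.046 m or horizontal distance between board and nest above 0.008 m).
It fails at once if The lid is lifted open instead of pressed shut (value of joint lid above 0.95 rad).
It fails at once if The bolt is pinched or forced: more than 45 N on its tab (contact force between the fingers and bolt_tab above 45 N).
It fails at once if Another thing on the bench is shifted or picked up (moved more than 20 mm) (distance of any of marker_black, cutters, screwdriver_red, spare_board from where it was at the start of the episode above 0.02 m).
It also fails if it takes over 56 s, if anything falls off the work surface, if the arm or the gripper's body presses on something with over 40 N, if the wrist force passes 120 N, or if a joint passes its speed limit or range.

## Robot

A 6-joint arm with a two-finger parallel gripper is mounted at the origin on a cart in front of the work surface, level with it; the furniture and walls round the work are solid. World frame = base frame: x ahead of the robot, y to its left, z up, the work surface at z = 0. Lengths are in mm, angles in rad, forces in N, time in s.
With the tool pointing down it reaches from about 350 to 875 mm from the base axis. Payload 15.5 kg.
Tool frame: the origin (TCP) lies at the very end of the fingers, on their centre line; the grasp point (between the pads) lies robot.grip_point_offset behind it (robot.grip_point_offset is the distance from the TCP to the grasp point, in mm); y points along the fingers, x is the direction in which the jaws open and shut, and the axes are right-handed (so a half turn about y gives the same grasp; the last joint's range is limited). The gripper opens to 85 mm and grips with 20 to 120 N. Pads are 22 mm wide; open, the fingers measure 114 mm over their backs; the gripper's body (76 mm by 85 mm) begins 54 mm behind the grasp point. The pads swing forward as they close: fully open they stand 13 mm farther back than shut.
Start: joints at [1.028, 0.494, 1.345, -0, 1.302, -0.096], TCP at [270.047, 563.65, 231.277] pointing down, gripper open.
Joint ranges: [-2.91, 2.91], [-0.82, 2.16], [0.22, 2.67], [-1.22, 4.37], [0.12, 2.79], [-3.08, 3.08]. Speed limits (rad/s): [1.89, 1.89, 2.57, 3.01, 3.01, 3.01].

## Interface

Orientations are given as a 3x3 rotation matrix whose columns are the frame's x, y, z axes.
In Python, from bench import robot gives the robot as it stands. The module is installed in compiled form; this text tells all that it offers.
- The arm moves only by the tool jog_arm, never from a script. Its argument "rows" is a list that holds one entry, the list of rows, each a list of 7 numbers: the shift along the tool's x, y, z in cm, then the turn, a rotation vector about the tool's x, y, z in degrees, then the opening in per cent of the stroke, from 0 (shut) to 100 (fully open). A call has 1 to 8 rows; each row shifts and turns the commanded pose from where the row before left it, along the tool's axes as they then stand; what a row does not reach is not made up. A row lasts 1/12 s, in which the tool goes at most 41.7 mm and 7.16 degrees, less where a joint would pass 70% of its speed; a pose out of reach is approached as far as the arm can. A call with a gripper value outside its range is refused whole. The fingers move at their own pace and stop on an object; the grip force is fixed at half the most. Time passes only in rows, so rows that do not move let the fingers close. It gives the time, the measured TCP pose, the force and the opening at its end, in the units of the state.
- robot.observe(): the state, without advancing time (a new reading comes with each control period).
- robot.grab_frame(name): name is "scene" or "top" or "wrist"; returns a dict with "color" (480x640x3 uint8, red, green, blue), "z_map" (480x640 float32, mm along the optical axis (not along the pixel's ray), 0 where there is no reading), "camera_matrix" (3x3 intrinsics, pixels), "R" (3x3) and "t" (3): a world point X has camera coordinates R X + t. Camera axes: x right, y down, z forward; pixel columns grow to the right and rows downward; lengths in mm; the calibration is good to about 2 mm. A picture is of the moment at which its call begins.
- robot.close_job(): hands the job in, once; it reports no verdict.
The state is a dict: "time": time; "q": joint angles; "qd": joint speeds; "joint_torque": joint torques, N m; "eef_pos": TCP position; "orientation": TCP orientation; "force": force on the tool from outside, world axes, zero at the start; "moment": the same for the moment, N m; "gripper_width": finger opening in mm.
Only numpy, scipy, OpenCV 4.12 (cv2) and the standard library are available. Lean on these libraries where they do the work, as an engineer would, in place of code of your own. Each camera call takes 0.05 s, during which the arm holds its last target.

## Working session

There is one attempt and no reset: what is moved stays moved. The work goes in short steps, Python scripts to look and compute and a tool call to move; the robot and the scene stay as the last step left them, time stands still between calls to the robot, and variables do not carry over. Pictures are saved under pics/ and viewed, and the job is handed in when it is done.

Besides the shell and the picture viewer there is one more tool, called after "Call:" by a JSON object that holds its "fn" and its "kwargs", one argument or row to a line. jog_arm: Moves the arm, as the interface text tells. Its arguments: {"type":"object","properties":{"rows":{"type":"array"}},"required":["rows"]}

```bash
mkdir -p pics
cat > h.py <<'E'
import numpy as np, cv2, pickle
from bench import robot
def grab(n,f):
    d=robot.grab_frame(n); cv2.imwrite('pics/'+f+'.png',d['color'][:,:,::-1]); pickle.dump(d,open('pics/'+f+'.pkl','wb')); return d
def load(f): return pickle.load(open('pics/'+f+'.pkl','rb'))
def ray(d,u,v):
    R=np.array(d['R']);t=np.array(d['t']).ravel();K=np.array(d['camera_matrix'])
    return -R.T@t, R.T@np.linalg.solve(K,[u,v,1.])
def onz(d,u,v,z):
    c,r=ray(d,u,v); return c+r*(z-c[2])/r[2]
def depthpt(d,u,v):
    c,r=ray(d,u,v); return c+r*d['z_map'][int(v),int(u)]
def proj(d,X):
    p=np.array(d['camera_matrix'])@(np.array(d['R'])@np.array(X,float)+np.array(d['t']).ravel()); return p[:2]/p[2]
E
python3 - <<'E'
from h import *
for n in("scene","top","wrist"): grab(n,n+'0')
s=robot.observe(); print(s, robot.grip_point_offset)
E
```

```text
{'time': 0.15, 'q': array([ 1.02847864e+00,  4.94053943e-01,  1.34595355e+00,  1.42584537e-06,
        1.30251399e+00, -9.54530212e-02]), 'qd': array([ 0.00081462, -0.00060599, -0.00271261,  0.0009815 ,  0.00159067,
        0.00109804]), 'joint_torque': array([ 6.66974829e-04, -8.82552123e+01, -3.84065616e+01, -1.78240584e-04,
        7.24347876e-03, -1.25149717e-05]), 'eef_pos': array([269.92109656, 563.41636465, 230.84078994]), 'orientation': array([[ 4.32140317e-01, -4.80568748e-04, -9.01806252e-01],
       [ 9.01805906e-01, -7.94848869e-04,  4.32140575e-01],
       [-9.24472934e-04, -9.99999569e-01,  8.98934927e-05]]), 'force': array([-0.26432221,  0.2506789 ,  0.61541819]), 'moment': array([0.02901335, 0.05022462, 0.03946974]), 'gripper_width': 85.3897351346652} 18.700000000000003
```

View pics/scene0.png

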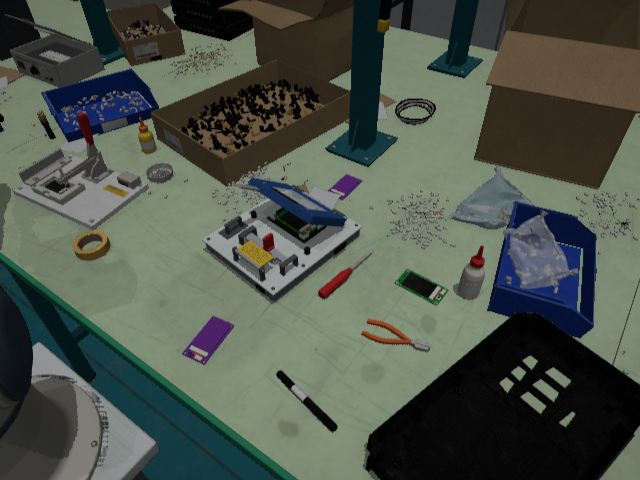

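View pics/top0.png

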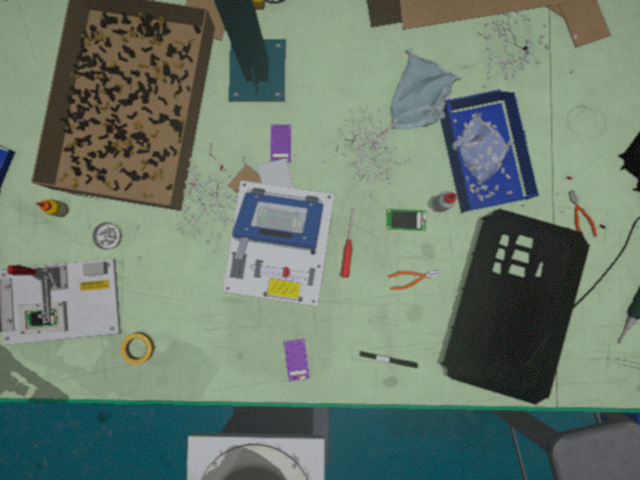

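View pics/wrist0.png

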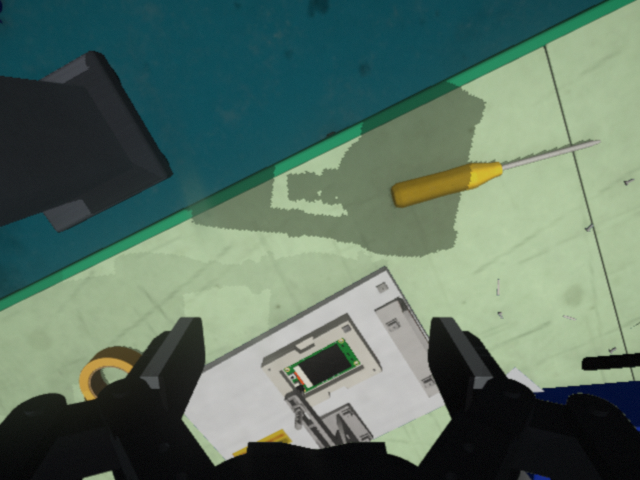

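The fixture is at top (280,245), scene (283,235). Possible look-alikes:
- **Fixture:** the grey toggle-clamp jig at top (60,300) is not it, because it has no blue lid.
- **Yellow plate:** top (284,288) is the catch. The label at (94,285) and the tape at (137,348) are not.
- **Red tab:** (286,271) is the bolt tab. The screwdriver handle at (346,262) and the lever at (20,270) are not.

I'll check this choice in close crops.

Run:
```python
from h import *
d=load('top0');s=load('scene0')
a=cv2.resize(d['color'][170:315,210:365],None,fx=3.8,fy=3.8,interpolation=cv2.INTER_CUBIC)
b=cv2.resize(s['color'][165:305,195:370],None,fx=3.4,fy=3.4,interpolation=cv2.INTER_CUBIC)
cv2.imwrite('pics/ca.png',a[:,:,::-1]);cv2.imwrite('pics/cb.png',b[:,:,::-1])
for n,dd,box,z in(('top',d,(220,180,340,310),68),('scene',s,(200,165,365,300),68)):
    hsv=cv2.cvtColor(dd['color'],cv2.COLOR_RGB2HSV)
    for nm,lo,hi in(('yel',(22,120,120),(34,255,255)),('red',(0,150,80),(6,255,255))):
        m=cv2.inRange(hsv,lo,hi); 
        if nm=='red': m|=cv2.inRange(hsv,(174,150,80),(180,255,255))
        k=np.zeros_like(m);k[box[1]:box[3],box[0]:box[2]]=1;m=m*k
        n_,l,st,c=cv2.connectedComponentsWithStats(m)
        for i in range(1,n_):
            if st[i,4]>15:
                print(n,nm,st[i],c[i],onz(dd,*c[i],68 if nm=='yel' else 88 if n=='top' else 71).round(1), depthpt(dd,*c[i]).round(1))
                print('  ',cv2.minAreaRect(np.argwhere(l==i)[:,::-1].astype(np.float32)))
```

```text
top yel [268 279  32  19 445] [283.50337079 288.0494382 ] [498.  -66.9  68. ] [498.  -66.8  66.9]
   ((283.5000305175781, 287.9999694824219), (30.031295776367188, 14.749547958374023), 8.746162414550781)
top red [284 268   4   8  21] [285.28571429 271.80952381] [533.9 -72.   88. ] [533.9 -72.1  89.1]
   ((285.5, 271.5), (7.0, 3.0), 90.0)
scene yel [237 241  36  26 453] [255.04635762 253.01986755] [497.3 -68.6  68. ] [497.9 -67.9  67.1]
   ((255.10000610351562, 252.70001220703125), (33.39999771118164, 15.79999828338623), 36.869895935058594)
scene red [263 234   9   7  25] [267.   236.68] [543.6 -60.4  71. ] [529.2 -74.4  89.8]
   ((267.076904296875, 236.61537170410156), (2.2188007831573486, 9.429903030395508), 56.30992889404297)
scene red [268 245   6   7  18] [270.5 248. ] [522.9 -86.5  71. ] [531.9 -77.8  58.7]
   ((270.5, 248.0), (2.1213202476501465, 7.77817440032959), 45.0)
scene red [319 268  33  29 304] [335.24671053 281.79605263] [ 523.  -238.2   71. ] [ 559.8 -214.2   20.7]
   ((335.99114990234375, 281.13275146484375), (8.466487884521484, 38.569557189941406), 48.8140754699707)
```

View pics/ca.png

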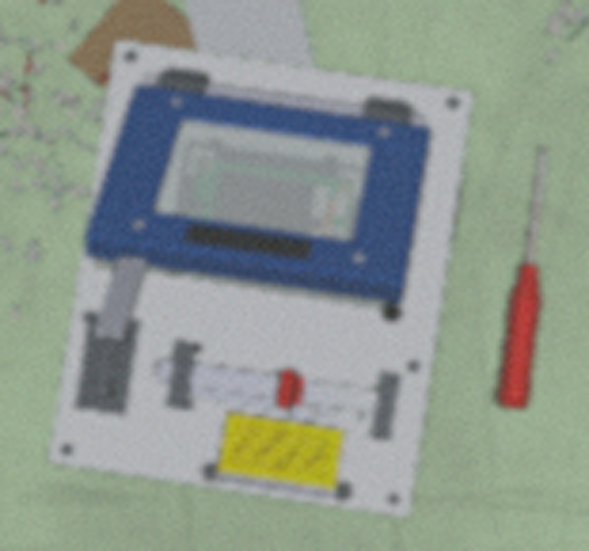

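View pics/cb.png

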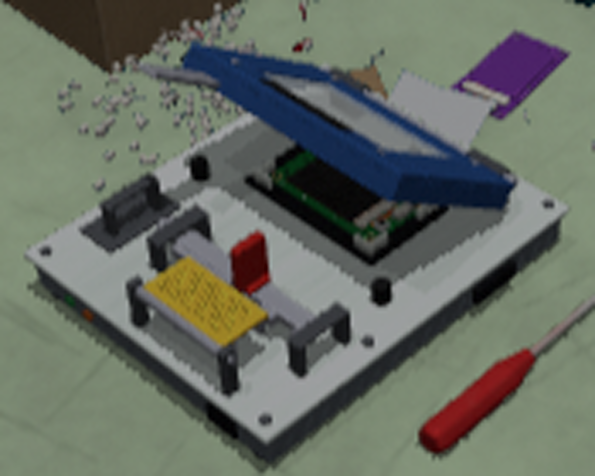

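The crop confirms the choice: blue lid open, yellow plate at crop (280,450), and red tab at (290,388), in front of the withdrawn end. Next I fit the fixture pose from the deck corners and plate, and get the lid angle from depth.

Run:
```python
from h import *
from scipy.optimize import least_squares
d=load('top0');s=load('scene0')
C=[((53,462),(-141,111)),((408,515),(-141,-111)),((471,92),(121,-111)),((118,42),(121,111))]
P=[onz(d,u/3.8+209.6,v/3.8+169.6,34)[:2] for (u,v),_ in C]; L=[c for _,c in C]
P.append(onz(d,283.5,288.05,68)[:2]);L.append((-111.5,-31))
P.append(np.array([497.6,-67.9]));L.append((-111.5,-31))
P=np.array(P);L=np.array(L,float)
def f(x):
    c,q=np.cos(x[2]),np.sin(x[2]); return ((L@np.array([[c,q],[-q,c]])+x[:2]-P)).ravel()
r=least_squares(f,[600,-60,-.15]); print(r.x, f(r.x).reshape(-1,2).round(1))
x0,y0,yw=r.x
# lid: blue points from depth, both cams
R=np.array([[np.cos(yw),-np.sin(yw)],[np.sin(yw),np.cos(yw)]])
for dd,box in((d,(220,180,340,270)),(s,(240,170,350,230))):
    hsv=cv2.cvtColor(dd['color'],cv2.COLOR_RGB2HSV)
    m=cv2.inRange(hsv,(105,130,60),(120,255,255))
    pts=[]
    for v in range(box[1],box[3]):
        for u in range(box[0],box[2]):
            if m[v,u] and dd['z_map'][v,u]>0: pts.append(depthpt(dd,u,v))
    p=np.array(pts); q=np.c_[(p[:,:2]-[x0,y0])@R,p[:,2]]
    k=(q[:,2]>40)&(abs(q[:,1])<95)&(q[:,0]<88); q=q[k]
    A=np.polyfit(q[:,0],q[:,2],1); res=q[:,2]-np.polyval(A,q[:,0]); q=q[abs(res)<6]; A=np.polyfit(q[:,0],q[:,2],1)
    print(len(q),q.min(0).round(),q.max(0).round(),A,np.arctan(-A[0]))
```

```text
[ 6.12262877e+02 -5.20528023e+01 -1.35371596e-01] [[-0.8  2.8]
 [-1.5 -1.9]
 [ 1.1 -1.7]
 [ 1.6  1.6]
 [-0.4 -0.9]
 [-0.   0.2]]
1201 [-13. -86.  59.] [ 88.  87. 138.] [ -0.73079337 126.38127514] 0.631095122951046
715 [-17. -91.  62.] [ 87.  89. 132.] [ -0.61948269 120.09452418] 0.5546219686872917
```

Call:
{"fn": "jog_arm", "kwargs": {
  "rows": [
    [[-1, 0, -1.4, 0, 0, 0, 0], [-2, 0, -2.8, 0, 0, 0, 0], [-2, 0, -2.9, 0, 0, 0, 0], [-2, 0, -2.9, 0, 0, 0, 0], [-2, 0, -2.9, 0, 0, 0, 0], [-2, 0, -2.9, 0, 0, 0, 0], [-2, 0, -2.9, 0, 0, 0, 0], [-2, 0, -2.9, 0, 0, 0, 0]]
  ]
}}

```text
time: 0.82
eef_pos: [400.4, 333.5, 231.2]
orientation: [[0.432, -0.0, -0.902], [0.902, -0.0, 0.432], [-0.0, -1.0, 0.0]]
force: [1.2, 0.5, -1.0]
gripper_width: -0.3
```

Call:
{"fn": "jog_arm", "kwargs": {
  "rows": [
    [[-2, 0, -2.9, 0, 0, 0, 0], [-2, 0, -2.9, 0, 0, 0, 0], [-2, 0, -2.9, 0, 0, 0, 0], [-2, 0, -2.9, 0, 0, 0, 0], [-2, 0, -2.9, 0, 0, 0, 0], [-2, 0, -2.9, 0, 0, 0, 0], [-2, 0, -2.9, 0, 0, 0, 0], [-2, 0, -2.9, 0, 0, 0, 0]]
  ]
}}

```text
time: 1.48
eef_pos: [540.6, 88.8, 231.2]
orientation: [[0.432, -0.0, -0.902], [0.902, 0.0, 0.432], [-0.0, -1.0, 0.0]]
force: [0.2, 0.2, -0.5]
gripper_width: 0.3
```

Call:
{"fn": "jog_arm", "kwargs": {
  "rows": [
    [[0, 0, 0, 0, 6.5, 0, 0], [0, 0, 0, 0, 6.5, 0, 0], [0, 0, 0, 0, 6.5, 0, 0], [0, 0, 0, 0, 6.5, 0, 0], [0, 0, 0, 0, 6.5, 0, 0], [0, 0, 0, 0, 6.5, 0, 0], [0, 0, 0, 0, 6.5, 0, 0], [0, 0, 0, 0, 6.5, 0, 0]]
  ]
}}

```text
time: 2.15
eef_pos: [540.0, 90.5, 231.1]
orientation: [[0.978, -0.0, -0.209], [0.209, -0.0, 0.978], [-0.0, -1.0, 0.0]]
force: [-0.1, -0.4, -0.3]
gripper_width: -0.1
```

Call:
{"fn": "jog_arm", "kwargs": {
  "rows": [
    [[0, 0, 0, 0, 6.5, 0, 0], [0, 0, 0, 0, 6.5, 0, 0], [0, 0, 0, 0, 6.5, 0, 0], [0, 0, 0, 0, 0, 0, 0], [0, 0, 0, 0, 0, 0, 0]]
  ]
}}

```text
time: 2.57
eef_pos: [540.0, 90.5, 231.2]
orientation: [[0.993, -0.0, 0.12], [-0.12, -0.0, 0.993], [-0.0, -1.0, -0.0]]
force: [0.1, 0.7, 0.2]
gripper_width: -0.1
```

Run:
```python
from h import *
d=grab('wrist','w1'); s=robot.observe()
print(s['time'],s['eef_pos'],s['orientation'],s['force'],s['gripper_width'],s['q'])
```

```text
2.6167 [540.0355877   90.50685375 231.17980198] [[ 9.92855194e-01 -2.72587346e-04  1.19325140e-01]
 [-1.19325155e-01 -3.89892153e-05  9.92855229e-01]
 [-2.65987378e-04 -9.99999962e-01 -7.12371722e-05]] [-0.72343837 -1.10040844  0.70465637] 0.8060707436420895 [ 5.70043118e-02  3.85159065e-01  1.53762179e+00 -2.49211979e-05
  1.21908616e+00  1.76623049e-01]
```

View pics/w1.png

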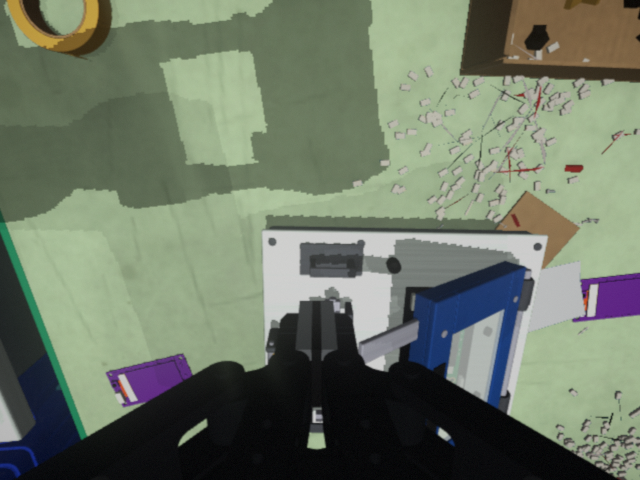

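The wrist view shows the fixture's left deck edge from (263,229) to (547,236), nearly parallel to the jaw axis. I use these two corners to refine the pose.

Run:
```python
from h import *
d=load('w1')
a=onz(d,263.5,229.5,34);b=onz(d,547,236,34);v=b-a
print(a,b,np.linalg.norm(v),np.arctan2(v[1],v[0]))
g=cv2.cvtColor(d['color'],cv2.COLOR_RGB2GRAY)
p=[]
for u in range(280,530,5):
    c=g[222:242,u].astype(float); i=np.argmax(np.diff(c)); p.append(onz(d,u,222.5+i,34)[:2])
p=np.array(p);m=np.polyfit(p[:,0],p[:,1],1);r=p[:,1]-np.polyval(m,p[:,0]);k=abs(r)<2;m=np.polyfit(p[k,0],p[k,1],1);print(k.sum(),np.arctan(m[0]))
c=cv2.resize(d['color'][215:260,255:560],None,fx=2.6,fy=2.6);cv2.imwrite('pics/w1c.png',c[:,:,::-1])
for y in(-.12,-.128,-.135):
    R=np.array([[np.cos(y),-np.sin(y)],[np.sin(y),np.cos(y)]])
    mid=(a+b)[:2]/2; print(y, mid-R@[-10,111])
```

```text
[490.14606944  77.17674579  34.        ] [745.43547457  40.06345429  34.        ] 257.97301560924814 -0.14436595962271215
50 -0.13894369339451204
-0.12 [614.43080335 -52.77878061]
-0.128 [613.53972933 -52.74833641]
-0.135 [612.76026079 -52.71585083]
```

View pics/w1c.png

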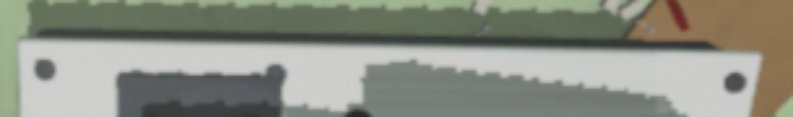

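Call:
{"fn": "jog_arm", "kwargs": {
  "rows": [
    [[0, 0, 0, 0, 1.05, 0, 0], [1.9, 0, -2.6, 0, 0, 0, 0], [1.9, 0, -2.6, 0, 0, 0, 0], [1.9, 0, -2.6, 0, 0, 0, 0], [1.9, 0, -2.6, 0, 0, 0, 0], [1.9, 0, -2.7, 0, 0, 0, 0], [0, 0, 0, 0, 0, 0, 0], [0, 0, 0, 0, 0, 0, 0]]
  ]
}}

```text
time: 3.28
eef_pos: [616.0, -54.2, 230.9]
orientation: [[0.99, -0.0, 0.143], [-0.143, -0.0, 0.99], [-0.0, -1.0, -0.0]]
force: [-1.3, 0.3, 0.1]
gripper_width: 0.2
```

```bash
cat >> h.py <<'E'
O=np.array([612.3,-52.3]);YW=-.138
RF=np.array([[np.cos(YW),-np.sin(YW)],[np.sin(YW),np.cos(YW)]])
def fx(p): p=np.array(p,float); return np.r_[RF.T@(p[:2]-O),p[2]]
def st():
    s=robot.observe(); print('t',s['time'],'fix',fx(s['eef_pos']).round(1),'F',s['force'].round(1),'w',round(s['gripper_width'],1),'yaw',round(float(np.arctan2(s['orientation'][1][0],s['orientation'][0][0])),4))
E
python3 - <<'E'
from h import *
grab('wrist','w2');grab('scene','s2');st()
E
```

```text
t 3.3833 fix [  2.9   0.4 231.1] F [-1.   0.5  1. ] w -0.1 yaw -0.1415
```

View pics/w2.png

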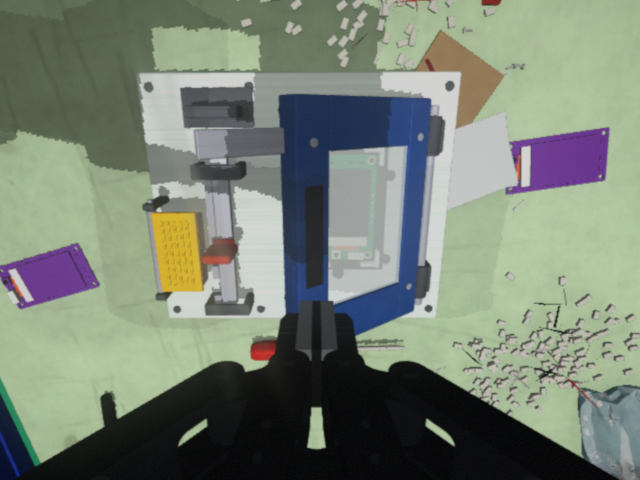

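View pics/s2.png

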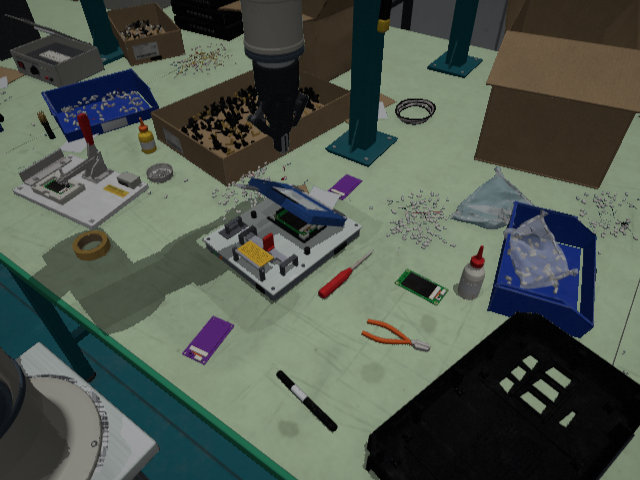

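The wrist view shows the whole fixture: deck corners near (138,73), (461,72), (149,318) and (437,318), plate at (178,252), tab at (219,251), and strip at (314,237). I refit the pose from these.

Run:
```python
from h import *
from scipy.optimize import least_squares
d=load('w2'); s=robot.observe()
print('tcp px',proj(d,s['eef_pos']))
hsv=cv2.cvtColor(d['color'],cv2.COLOR_RGB2HSV)
m=cv2.inRange(hsv,(18,150,120),(34,255,255));m[:,:140]=0;m[:,215:]=0;m[:200]=0;m[310:]=0
u,v=np.nonzero(m)[1],np.nonzero(m)[0];print('plate',u.mean(),v.mean(),u.min(),u.max(),v.min(),v.max(),fx(onz(d,u.mean(),v.mean(),68)))
q=[onz(d,*p,34)[:2] for p in((138.5,73),(461,72.5),(149,318),(437,318))]
for p in q: print(fx([*p,34]).round(1))
m=cv2.inRange(hsv,(0,150,70),(6,255,255))|cv2.inRange(hsv,(174,150,70),(180,255,255));m[:,:190]=0;m[:,250:]=0;m[:225]=0;m[280:]=0
u,v=np.nonzero(m)[1],np.nonzero(m)[0];print('tab',u.min(),u.max(),v.min(),v.max())
for z in(88,):
  print(fx(onz(d,u.min(),v.mean(),z)),fx(onz(d,u.max(),v.mean(),z)))
c=cv2.resize(d['color'][170:320,140:270],None,fx=4,fy=4,interpolation=cv2.INTER_CUBIC);cv2.imwrite('pics/w2c.png',c[:,:,::-1])
for k in((-111.5,-31,68),(-75,-30,88),(-75-12,-34,88),(-63,-26,88),(-129,-66,68),(-94,4,68)):
  print(k,proj(d,np.r_[O+RF@k[:2],k[2]]).round(1))
```

```text
tcp px [314.19138677 315.80784219]
plate 177.35607675906184 251.28632348461772 152 202 212 291 [-111.53326755  -28.71517329   68.        ]
[-137.8  110.7   34. ]
[120.2 109.6  34. ]
[-160.2 -109.7   34. ]
[ 121.3 -111.2   34. ]
tab 202 220 258 262
[-85.58369137 -29.1615983   88.        ] [-71.52665846 -29.23744199  88.        ]
(-111.5, -31, 68) [177.7 253.9]
(-75, -30, 88) [215.6 261.1]
(-87, -34, 88) [200.8 266. ]
(-63, -26, 88) [230.6 256.3]
(-129, -66, 68) [162.1 292.3]
(-94, 4, 68) [194.4 212.8]
```

View pics/w2c.png

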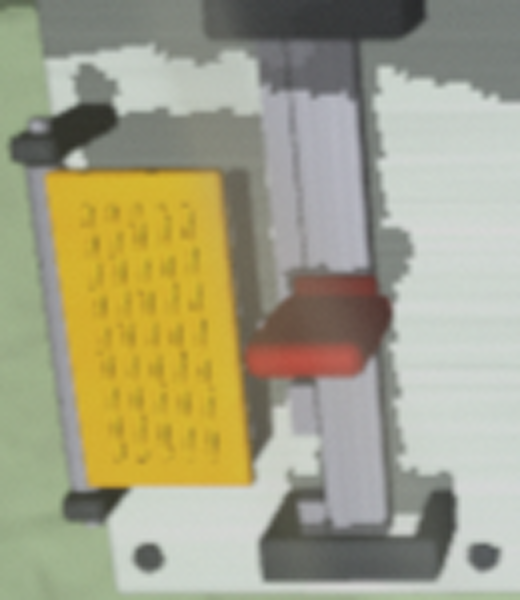

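The pose agrees with plate, tab and deck to 1–2 mm. Now I descend onto the lid strip.

Call:
{"fn": "jog_arm", "kwargs": {
  "rows": [
    [[0, 2.5, 0, 0, 0, 0, 0], [0, 3.0, 0, 0, 0, 0, 0], [0, 2.5, 0, 0, 0, 0, 0], [0, 1.0, 0, 0, 0, 0, 0], [0, 0.5, 0, 0, 0, 0, 0], [0, 0.5, 0, 0, 0, 0, 0]]
  ]
}}

```text
time: 3.88
eef_pos: [615.8, -52.1, 131.7]
orientation: [[0.99, 0.0, 0.141], [-0.141, -0.0, 0.99], [0.0, -1.0, 0.0]]
force: [0.0, 0.9, 0.4]
gripper_width: 0.1
```

Run:
```python
from h import *
grab('scene','s3');st()
d=load('s3');cv2.imwrite('pics/s3c.png',cv2.resize(d['color'][100:300,190:380],None,fx=3,fy=3)[:,:,::-1])
```

```text
t 3.9333 fix [  3.4   0.6 131.2] F [-0.1 -0.  -1.2] w 0.4 yaw -0.1415
```

View pics/s3c.png

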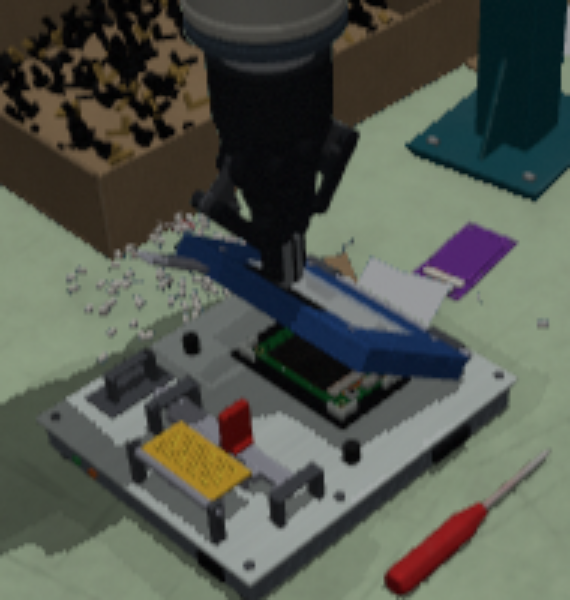

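Call:
{"fn": "jog_arm", "kwargs": {
  "rows": [
    [[-0.4, 0.6, 0, 0, 0, 0, 0], [-0.4, 0.7, 0, 0, 0, 0, 0], [-0.4, 0.7, 0, 0, 0, 0, 0], [-0.3, 0.8, 0, 0, 0, 0, 0]]
  ]
}}

```text
time: 4.27
eef_pos: [600.4, -50.4, 103.2]
orientation: [[0.99, 0.001, 0.142], [-0.142, -0.0, 0.99], [0.001, -1.0, -0.0]]
force: [-0.5, 1.4, 2.2]
gripper_width: -0.2
```

Call:
{"fn": "jog_arm", "kwargs": {
  "rows": [
    [[-0.3, 0.8, 0, 0, 0, 0, 0], [-0.2, 0.8, 0, 0, 0, 0, 0], [-0.2, 0.8, 0, 0, 0, 0, 0], [-0.1, 0.8, 0, 0, 0, 0, 0], [-0.1, 0.6, 0, 0, 0, 0, 0]]
  ]
}}

```text
time: 4.68
eef_pos: [591.5, -49.2, 64.1]
orientation: [[0.99, -0.001, 0.142], [-0.142, 0.0, 0.99], [-0.001, -1.0, 0.0]]
force: [1.1, 0.1, 1.0]
gripper_width: -0.2
```

Call:
{"fn": "jog_arm", "kwargs": {
  "rows": [
    [[0, 0.3, 0, 0, 0, 0, 0], [0, 0.2, 0, 0, 0, 0, 0], [0, 0.1, 0, 0, 0, 0, 0], [0, 0, 0, 0, 0, 0, 0]]
  ]
}}

```text
time: 5.02
eef_pos: [592.0, -49.3, 59.2]
orientation: [[0.99, 0.0, 0.142], [-0.142, -0.0, 0.99], [0.0, -1.0, -0.0]]
force: [-0.1, 0.1, -0.8]
gripper_width: 0.0
```

Run:
```python
from h import *
grab('scene','s4');st()
d=load('s4');cv2.imwrite('pics/s4c.png',cv2.resize(d['color'][100:300,190:380],None,fx=3,fy=3)[:,:,::-1])
```

```text
t 5.0667 fix [-20.4   0.2  59.4] F [ 0.5  0.8 -0.6] w -0.3 yaw -0.1422
```

View pics/s4c.png

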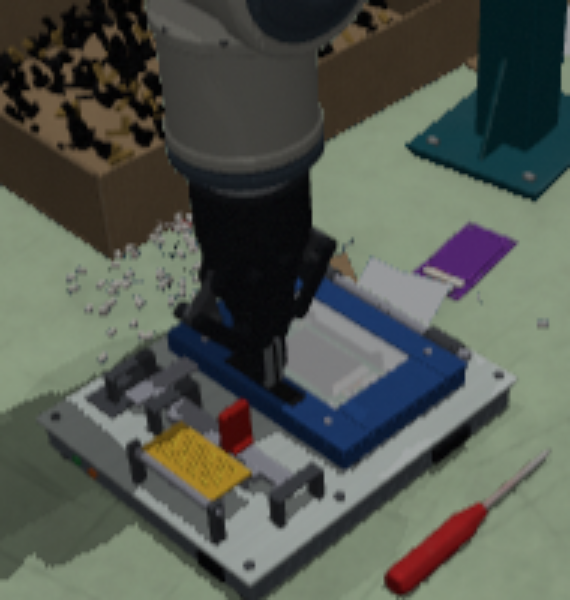

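Call:
{"fn": "jog_arm", "kwargs": {
  "rows": [
    [[0, 0.1, 0, 0, 0, 0, 0], [0, 0.1, 0, 0, 0, 0, 0], [0, 0.1, 0, 0, 0, 0, 0], [0, 0, 0, 0, 0, 0, 0]]
  ]
}}

```text
time: 5.4
eef_pos: [592.0, -49.3, 56.3]
orientation: [[0.99, 0.0, 0.142], [-0.142, -0.0, 0.99], [0.0, -1.0, -0.0]]
force: [0.5, 0.5, 0.3]
gripper_width: 0.3
```

Call:
{"fn": "jog_arm", "kwargs": {
  "rows": [
    [[0, 0.1, 0, 0, 0, 0, 0], [0, 0, 0, 0, 0, 0, 0], [0, 0, 0, 0, 0, 0, 0]]
  ]
}}

```text
time: 5.65
eef_pos: [592.0, -49.3, 55.9]
orientation: [[0.99, 0.001, 0.142], [-0.142, -0.0, 0.99], [0.001, -1.0, -0.0]]
force: [-1.5, 0.6, 11.5]
gripper_width: 0.1
```

Call:
{"fn": "jog_arm", "kwargs": {
  "rows": [
    [[0, 0.05, 0, 0, 0, 0, 0], [0, 0, 0, 0, 0, 0, 0], [0, 0, 0, 0, 0, 0, 0], [0, -1, 0, 0, 0, 0, 0], [0, -3, 0, 0, 0, 0, 0], [0, -3, 0, 0, 0, 0, 26], [0, 0, 0, 0, 0, 0, 26]]
  ]
}}

```text
time: 6.23
eef_pos: [594.3, -49.6, 130.0]
orientation: [[0.99, 0.007, 0.142], [-0.142, -0.001, 0.99], [0.007, -1.0, -0.0]]
force: [1.5, 0.5, 0.0]
gripper_width: 21.7
```

Call:
{"fn": "jog_arm", "kwargs": {
  "rows": [
    [[-1.8, 0, -1.2, 0, 0, 0, 26], [-1.8, 0, -1.3, 0, 0, 0, 26], [-1.8, 0, -1.3, 0, 0, 0, 26], [-1.8, 0, -1.2, 0, 0, 0, 26], [0, 0, 0, 0, 0, 0, 26], [0, 0, 0, 0, 0, 0, 26]]
  ]
}}

```text
time: 6.73
eef_pos: [513.0, -88.9, 125.1]
orientation: [[0.99, 0.0, 0.143], [-0.143, -0.0, 0.99], [0.0, -1.0, 0.0]]
force: [0.9, -0.5, 0.2]
gripper_width: 22.4
```

Run:
```python
from h import *
d=grab('wrist','w5');e=grab('scene','s5');st()
cv2.imwrite('pics/s5c.png',cv2.resize(e['color'][120:300,190:380],None,fx=3.1,fy=3.1)[:,:,::-1])
for k in((-75,-34,88),(-75,-26,88),(-111.5,-31,68),(-92,-50,62)):
  print(k,proj(d,np.r_[O+RF@k[:2],k[2]]).round(1))
print('tcp',proj(d,robot.observe()['eef_pos']))
```

```text
t 6.8333 fix [-92.1 -49.4 125. ] F [-0.6  0.6  0.4] w 22.5 yaw -0.1424
(-75, -34, 88) [354.  252.3]
(-75, -26, 88) [354.5 236.7]
(-111.5, -31, 68) [282.4 234.8]
(-92, -50, 62) [318.9 263.7]
tcp [319.90033983 318.17446478]
```

View pics/w5.png

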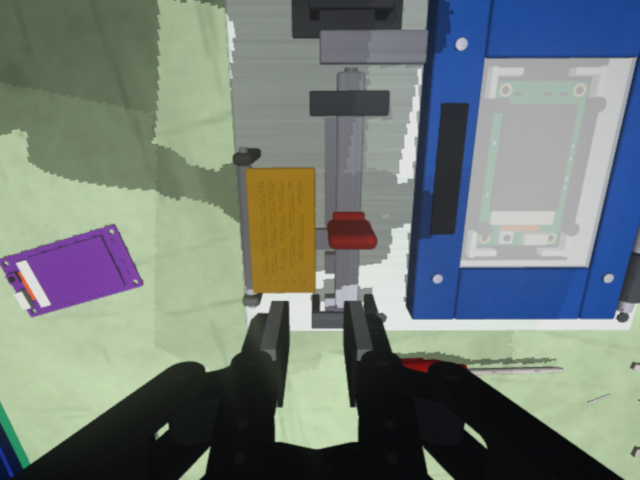

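View pics/s5c.png

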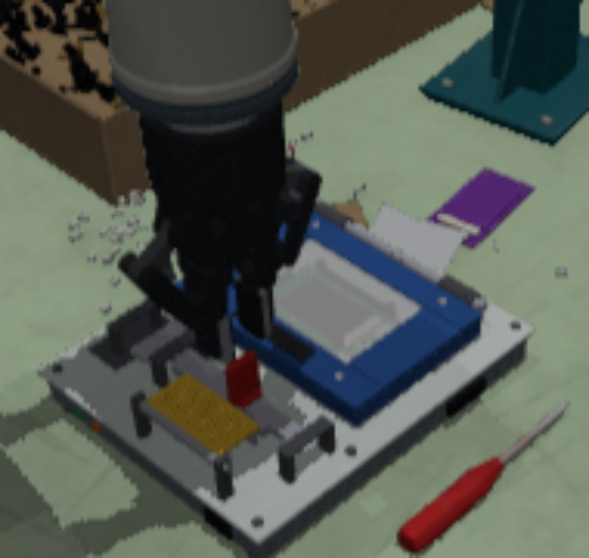

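The lid is flat at wrist (520,150), and its tongue lies beyond the bolt end at (370,45). The fingertips straddle the plate line and tab line, behind the tab. I descend there.

Call:
{"fn": "jog_arm", "kwargs": {
  "rows": [
    [[0, 1.5, 0, 0, 0, 0, 26], [0, 2, 0, 0, 0, 0, 26], [0, 1, 0, 0, 0, 0, 26], [0, 0.5, 0, 0, 0, 0, 26], [0, 0, 0, 0, 0, 0, 26]]
  ]
}}

```text
time: 7.25
eef_pos: [513.4, -88.2, 73.9]
orientation: [[0.99, -0.002, 0.141], [-0.141, 0.0, 0.99], [-0.002, -1.0, 0.0]]
force: [0.2, -0.0, 1.1]
gripper_width: 22.5
```

Run:
```python
from h import *
d=grab('wrist','w6');e=grab('scene','s6');st()
a=cv2.resize(d['color'][150:400,180:460],None,fx=2,fy=2);b=cv2.resize(e['color'][200:290,215:305],None,fx=5,fy=5,interpolation=cv2.INTER_CUBIC)
cv2.imwrite('pics/w6c.png',a[:,:,::-1]);cv2.imwrite('pics/s6c.png',b[:,:,::-1])
```

```text
t 7.35 fix [-92.5 -49.3  75.1] F [ 0.  -0.2  0.4] w 22.4 yaw -0.142
```

View pics/w6c.png

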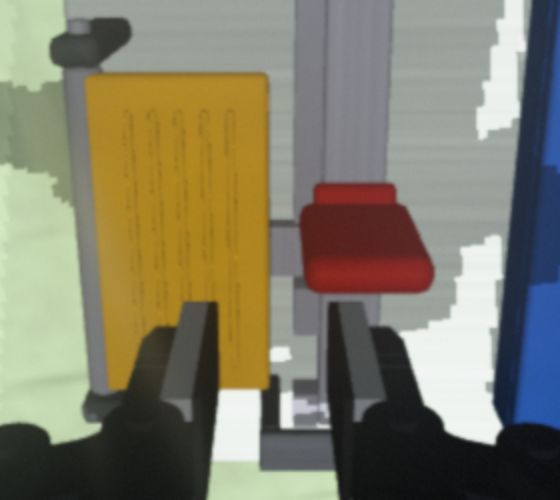

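View pics/s6c.png

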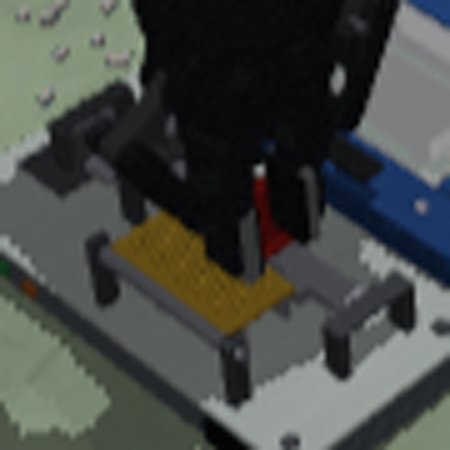

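Call:
{"fn": "jog_arm", "kwargs": {
  "rows": [
    [[0, 0.3, 0, 0, 0, 0, 26], [0, 0.2, 0, 0, 0, 0, 26], [0, 0.1, 0, 0, 0, 0, 26], [0, 0, 0, 0, 0, 0, 26]]
  ]
}}

```text
time: 7.68
eef_pos: [513.5, -88.5, 68.8]
orientation: [[0.99, 0.0, 0.142], [-0.142, -0.0, 0.99], [0.0, -1.0, -0.0]]
force: [0.7, -0.2, -0.0]
gripper_width: 22.2
```

Call:
{"fn": "jog_arm", "kwargs": {
  "rows": [
    [[0, 0.1, 0, 0, 0, 0, 26], [0, 0.1, 0, 0, 0, 0, 26], [0, 0, 0, 0, 0, 0, 26]]
  ]
}}

```text
time: 7.93
eef_pos: [513.7, -88.6, 66.8]
orientation: [[0.99, 0.0, 0.142], [-0.142, -0.0, 0.99], [0.0, -1.0, -0.0]]
force: [1.0, -0.1, 1.9]
gripper_width: 22.1
```

Call:
{"fn": "jog_arm", "kwargs": {
  "rows": [
    [[0, 0.1, 0, 0, 0, 0, 26], [0, 0.1, 0, 0, 0, 0, 26], [0, 0, 0, 0, 0, 0, 26]]
  ]
}}

```text
time: 8.18
eef_pos: [513.8, -88.6, 64.8]
orientation: [[0.99, 0.001, 0.142], [-0.142, -0.0, 0.99], [0.001, -1.0, -0.0]]
force: [2.5, 0.4, 3.5]
gripper_width: 22.1
```

Call:
{"fn": "jog_arm", "kwargs": {
  "rows": [
    [[0, 0.1, 0, 0, 0, 0, 26], [0, 0.1, 0, 0, 0, 0, 26], [0, 0, 0, 0, 0, 0, 26]]
  ]
}}

```text
time: 8.43
eef_pos: [513.7, -88.6, 62.7]
orientation: [[0.99, 0.001, 0.142], [-0.142, -0.0, 0.99], [0.001, -1.0, -0.0]]
force: [3.3, -0.4, 4.1]
gripper_width: 22.2
```

Call:
{"fn": "jog_arm", "kwargs": {
  "rows": [
    [[0, 0.05, 0, 0, 0, 0, 26], [0, 0.05, 0, 0, 0, 0, 26], [0, 0, 0, 0, 0, 0, 26]]
  ]
}}

```text
time: 8.68
eef_pos: [513.7, -88.6, 61.9]
orientation: [[0.99, 0.001, 0.142], [-0.142, -0.0, 0.99], [0.001, -1.0, -0.0]]
force: [2.8, 0.2, 8.9]
gripper_width: 22.4
```

Run:
```python
from h import *
for _ in range(1):
    d=grab('wrist','w7');e=grab('scene','s7');st()
a=cv2.resize(d['color'][150:400,180:460],None,fx=2,fy=2);b=cv2.resize(e['color'][200:290,215:305],None,fx=5,fy=5,interpolation=cv2.INTER_CUBIC)
cv2.imwrite('pics/w7c.png',a[:,:,::-1]);cv2.imwrite('pics/s7c.png',b[:,:,::-1])
```

```text
t 8.7833 fix [-92.6 -49.5  61.9] F [ 2.9 -0.4  7. ] w 22.1 yaw -0.1422
```

View pics/w7c.png

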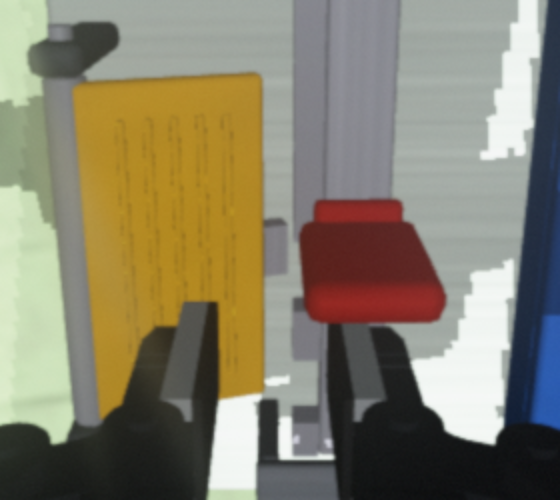

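View pics/s7c.png

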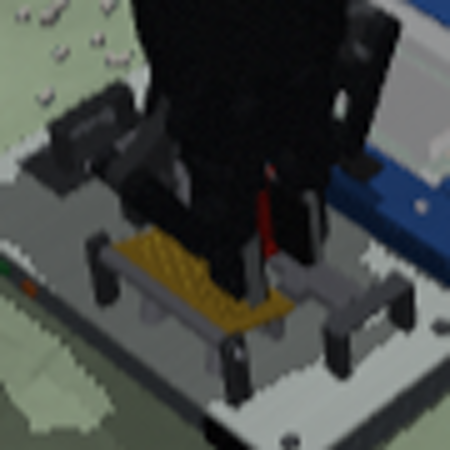

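The plate is at its bottom stop (force 7–9 N) and the right finger is behind the tab. Now I slide along +y.

Call:
{"fn": "jog_arm", "kwargs": {
  "rows": [
    [[0, 0, 0.2, 0, 0, 0, 26], [0, 0, 0.2, 0, 0, 0, 26], [0, 0, 0.2, 0, 0, 0, 26], [0, 0, 0.1, 0, 0, 0, 26], [0, 0, 0.1, 0, 0, 0, 26]]
  ]
}}

```text
time: 9.2
eef_pos: [514.8, -81.1, 62.0]
orientation: [[0.99, 0.0, 0.141], [-0.141, -0.001, 0.99], [0.001, -1.0, -0.001]]
force: [0.6, -8.1, 8.3]
gripper_width: 22.2
```

Call:
{"fn": "jog_arm", "kwargs": {
  "rows": [
    [[0, 0, 0.2, 0, 0, 0, 26], [0, 0, 0.2, 0, 0, 0, 26], [0, 0, 0.2, 0, 0, 0, 26], [0, 0, 0, 0, 0, 0, 26]]
  ]
}}

```text
time: 9.53
eef_pos: [515.7, -74.9, 62.0]
orientation: [[0.99, 0.001, 0.141], [-0.141, -0.001, 0.99], [0.001, -1.0, -0.001]]
force: [1.3, -3.1, 7.6]
gripper_width: 22.6
```

Run:
```python
from h import *
d=grab('wrist','w8');st()
a=cv2.resize(d['color'][150:400,180:460],None,fx=2,fy=2)
cv2.imwrite('pics/w8c.png',a[:,:,::-1])
```

```text
t 9.5833 fix [-92.6 -35.7  62. ] F [ 0.6 -4.4  8.7] w 22.2 yaw -0.1419
```

View pics/w8c.png

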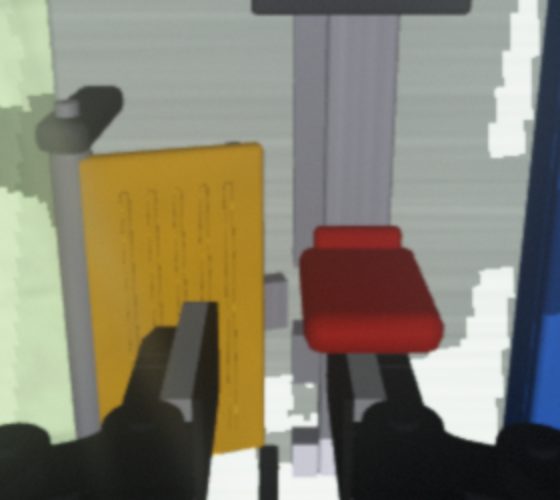

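Call:
{"fn": "jog_arm", "kwargs": {
  "rows": [
    [[0, 0, 0.2, 0, 0, 0, 26], [0, 0, 0.2, 0, 0, 0, 26], [0, 0, 0.2, 0, 0, 0, 26], [0, 0, 0.2, 0, 0, 0, 26], [0, 0, 0.2, 0, 0, 0, 26], [0, 0, 0.2, 0, 0, 0, 26]]
  ]
}}

```text
time: 10.08
eef_pos: [517.3, -63.3, 62.0]
orientation: [[0.99, 0.0, 0.141], [-0.141, -0.001, 0.99], [0.001, -1.0, -0.001]]
force: [1.3, -6.9, 8.7]
gripper_width: 22.3
```

Call:
{"fn": "jog_arm", "kwargs": {
  "rows": [
    [[0, 0, 0.2, 0, 0, 0, 26], [0, 0, 0.1, 0, 0, 0, 26], [0, 0, 0.1, 0, 0, 0, 26], [0, 0, 0.1, 0, 0, 0, 26], [0, 0, 0, 0, 0, 0, 26]]
  ]
}}

```text
time: 10.5
eef_pos: [518.0, -58.2, 62.0]
orientation: [[0.99, 0.0, 0.141], [-0.141, -0.001, 0.99], [0.0, -1.0, -0.001]]
force: [1.7, -4.3, 7.6]
gripper_width: 22.1
```

Call:
{"fn": "jog_arm", "kwargs": {
  "rows": [
    [[0, 0, 0.1, 0, 0, 0, 26], [0, 0, 0.1, 0, 0, 0, 26], [0, 0, 0, 0, 0, 0, 26]]
  ]
}}

```text
time: 10.75
eef_pos: [518.3, -56.3, 62.0]
orientation: [[0.99, 0.0, 0.141], [-0.141, -0.001, 0.99], [0.0, -1.0, -0.001]]
force: [1.4, -4.9, 7.7]
gripper_width: 22.0
```

Run:
```python
from h import *
d=grab('wrist','w9');st()
a=cv2.resize(d['color'][150:400,180:460],None,fx=2,fy=2)
cv2.imwrite('pics/w9c.png',a[:,:,::-1])
```

```text
t 10.8 fix [-92.6 -16.8  62. ] F [ 1.4 -4.4  8. ] w 22.3 yaw -0.142
```

View pics/w9c.png

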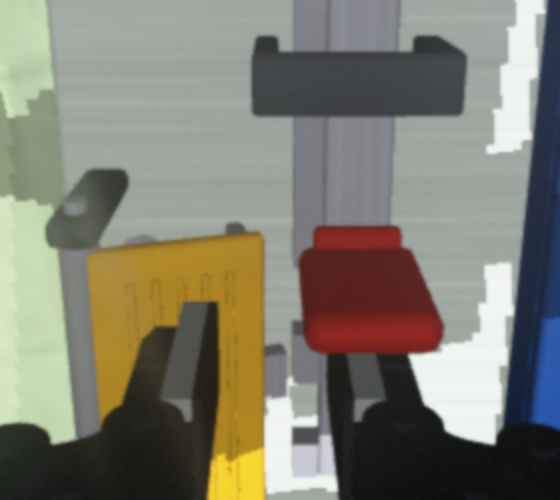

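Call:
{"fn": "jog_arm", "kwargs": {
  "rows": [
    [[0, 0, 0.1, 0, 0, 0, 26], [0, 0, 0, 0, 0, 0, 26]]
  ]
}}

```text
time: 10.97
eef_pos: [518.5, -55.3, 62.0]
orientation: [[0.99, 0.0, 0.142], [-0.142, -0.001, 0.99], [0.0, -1.0, -0.001]]
force: [0.7, -4.5, 7.3]
gripper_width: 22.2
```

Call:
{"fn": "jog_arm", "kwargs": {
  "rows": [
    [[0, 0, 0.05, 0, 0, 0, 26], [0, 0, 0, 0, 0, 0, 26]]
  ]
}}

```text
time: 11.13
eef_pos: [518.5, -54.8, 62.0]
orientation: [[0.99, 0.0, 0.142], [-0.142, -0.001, 0.99], [0.0, -1.0, -0.001]]
force: [1.5, -5.3, 8.0]
gripper_width: 22.0
```

Call:
{"fn": "jog_arm", "kwargs": {
  "rows": [
    [[0, 0, 0.05, 0, 0, 0, 26], [0, 0, 0, 0, 0, 0, 26]]
  ]
}}

```text
time: 11.3
eef_pos: [518.6, -54.3, 62.0]
orientation: [[0.99, 0.0, 0.141], [-0.141, -0.001, 0.99], [0.0, -1.0, -0.001]]
force: [0.8, -5.4, 8.0]
gripper_width: 22.1
```

Call:
{"fn": "jog_arm", "kwargs": {
  "rows": [
    [[0, 0, 0.05, 0, 0, 0, 26], [0, 0, 0, 0, 0, 0, 26]]
  ]
}}

```text
time: 11.47
eef_pos: [518.7, -53.8, 62.0]
orientation: [[0.99, 0.0, 0.142], [-0.142, -0.001, 0.99], [0.0, -1.0, -0.001]]
force: [1.6, -4.7, 7.3]
gripper_width: 22.3
```

Call:
{"fn": "jog_arm", "kwargs": {
  "rows": [
    [[0, 0, 0.05, 0, 0, 0, 26], [0, 0, 0, 0, 0, 0, 26]]
  ]
}}

```text
time: 11.63
eef_pos: [518.7, -53.4, 62.0]
orientation: [[0.99, 0.0, 0.142], [-0.142, -0.001, 0.99], [0.001, -1.0, -0.001]]
force: [2.2, -6.3, 7.0]
gripper_width: 22.2
```

Call:
{"fn": "jog_arm", "kwargs": {
  "rows": [
    [[0, 0, 0.05, 0, 0, 0, 26], [0, 0, 0, 0, 0, 0, 26]]
  ]
}}

```text
time: 11.8
eef_pos: [518.7, -53.3, 62.0]
orientation: [[0.99, 0.0, 0.141], [-0.141, -0.001, 0.99], [0.0, -1.0, -0.001]]
force: [0.1, -10.6, 7.5]
gripper_width: 22.3
```

Call:
{"fn": "jog_arm", "kwargs": {
  "rows": [
    [[0, 0, 0.05, 0, 0, 0, 26], [0, 0, 0, 0, 0, 0, 26]]
  ]
}}

```text
time: 11.97
eef_pos: [518.7, -53.2, 62.0]
orientation: [[0.99, 0.0, 0.141], [-0.141, -0.002, 0.99], [0.0, -1.0, -0.002]]
force: [-1.4, -16.6, 7.3]
gripper_width: 21.9
```

Run:
```python
from h import *
d=grab('wrist','w10');st()
```

```text
t 12.0167 fix [-92.5 -13.8  62. ] F [ -0.7 -16.9   7.7] w 22.1 yaw -0.1419
```

The end stop is reached: force rises to 17 N while y stays put. I ease off 1 mm and raise the tips so the catch springs up.

Call:
{"fn": "jog_arm", "kwargs": {
  "rows": [
    [[0, 0, -0.1, 0, 0, 0, 26], [0, -0.2, 0, 0, 0, 0, 26], [0, -0.3, 0, 0, 0, 0, 26], [0, -0.5, 0, 0, 0, 0, 26], [0, -0.5, -0.3, 0, 0, 0, 26], [0, -1, 0, 0, 0, 0, 26], [0, -2, 0, 0, 0, 0, 26], [0, -2, 0, 0, 0, 0, 26]]
  ]
}}

```text
time: 12.68
eef_pos: [517.3, -55.7, 127.4]
orientation: [[0.99, -0.002, 0.142], [-0.142, 0.001, 0.99], [-0.002, -1.0, 0.0]]
force: [0.8, -0.9, 0.3]
gripper_width: 22.2
```

Call:
{"fn": "jog_arm", "kwargs": {
  "rows": [
    [[0, -2, -1, 0, 0, 0, 26], [0, -2, -2, 0, 0, 0, 26], [0, -2, -3, 0, 0, 0, 26], [0, 0, -3, 0, 0, 0, 26], [0, 0, 0, 0, 0, 0, 26], [0, 0, 0, 0, 0, 0, 26]]
  ]
}}

```text
time: 13.18
eef_pos: [505.0, -146.0, 187.4]
orientation: [[0.99, 0.0, 0.144], [-0.144, -0.0, 0.99], [0.0, -1.0, 0.0]]
force: [-1.0, 0.6, -0.6]
gripper_width: 21.8
```

Run:
```python
from h import *
d=grab('wrist','w11');e=grab('scene','s11');st()
for k in((-75,-4,88),(-75,0,88),(-111.5,-31,68),(-94,-31,68),(-94,-31,58.5)):
  print(k,proj(d,np.r_[O+RF@k[:2],k[2]]).round(1))
cv2.imwrite('pics/s11c.png',cv2.resize(e['color'][180:300,195:375],None,fx=4,fy=4,interpolation=cv2.INTER_CUBIC)[:,:,::-1])
hsv=cv2.cvtColor(d['color'],cv2.COLOR_RGB2HSV)
for nm,m in(('yel',cv2.inRange(hsv,(18,150,90),(34,255,255))),('blue',cv2.inRange(hsv,(105,130,40),(120,255,255)))):
    p=np.array([fx(depthpt(d,u,v)) for v,u in np.argwhere(m) if d['z_map'][v,u]>0])
    k=(abs(p[:,1])<88)&(p[:,2]>45)&(p[:,2]<120)&((p[:,0]<-90) if nm=='yel' else (p[:,0]>-33)&(p[:,0]<88))&(p[:,0]>-135)
    p=p[k];A=np.linalg.lstsq(np.c_[p[:,0],p[:,1],np.ones(len(p))],p[:,2],rcond=None)[0];r=p[:,2]-np.c_[p[:,0],p[:,1],np.ones(len(p))]@A;p=p[abs(r)<3];A=np.linalg.lstsq(np.c_[p[:,0],p[:,1],np.ones(len(p))],p[:,2],rcond=None)[0]
    print(nm,len(p),p.mean(0).round(1),A.round(4))
```

```text
t 13.2833 fix [ -93.7 -106.   186.8] F [0.4 0.8 0.3] w 22.2 yaw -0.1426
(-75, -4, 88) [347.6  70.4]
(-75, 0, 88) [347.8  62.7]
(-111.5, -31, 68) [287.3 120.1]
(-94, -31, 68) [314.7 119.9]
(-94, -31, 58.5) [314.7 119.7]
yel 6160 [-111.7  -29.2   68. ] [ 1.10000e-03 -1.50000e-03  6.81131e+01]
blue 15770 [ 34.6 -39.2  55.9] [-1.00000e-04 -1.10000e-03  5.59094e+01]
```

View pics/w11.png

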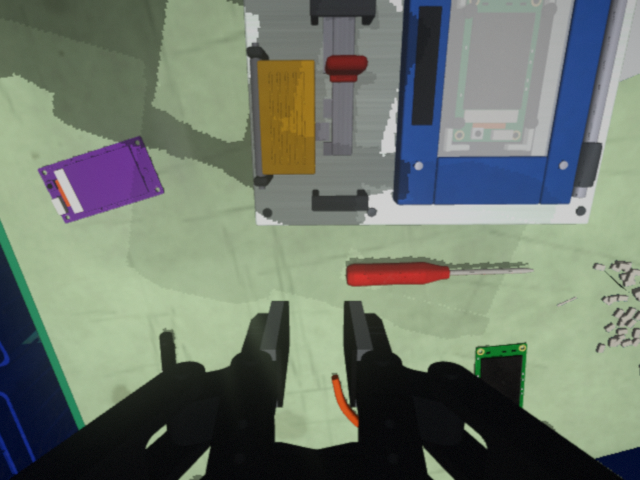

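View pics/s11c.png

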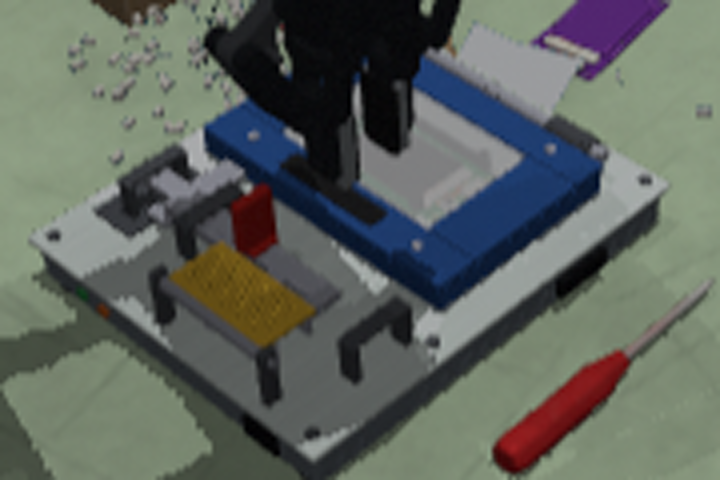

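The plate is flat again at z 68.0 (slope 0.001), so the catch is up. The lid is flat at z 55.9 (slope 0). The tab at wrist (346,65) is where the model puts it for full travel. Nothing is in contact, so I hand in.

```bash
python3 -c "
from bench import robot
print(robot.close_job())"
```

```text
the job is handed in; nothing more can be done
None
```

I shut and bolted the lid and handed the job in at about 13.3 s. The hand-in gives no verdict, so the result rests on my own checks below.

**What I did:**
- **Lid:** I pressed it shut with the closed fingertips on the black strip. It stopped firmly at z 55.9 mm with about 11 N.
- **Catch and bolt:** I set one fingertip on the yellow catch and pressed it to its bottom stop (7–9 N). The other fingertip pushed the red tab about 30 mm to the end stop, with at most about 17 N there against the 45 N limit.
- **Release:** I eased off, lifted straight up and backed away.

**Last checks:**
- **Catch up:** the plate is flat at z 68.0 mm, with a slope of 0.001.
- **Lid shut:** its top is flat at z 55.9 mm, with no slope along the opening direction.
- **Bolt home:** the tab is where full travel should put it, within about 2 mm, and the bolt lies over the tongue.
- **Free and undisturbed:** the force on the tool reads about zero. The board still looks to be in its nest through the window. I judged the board and the bench items by eye only and did not measure them.

No check failed. The views of the fixture disagreed by 1–2 mm, within calibration. One wrist-image corner reading was about 19 mm off, so I did not use it.

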